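# Pop out a colour pan and stop it with the other finger

### The job

A painter is waiting for the yellow colour pan. With one fingertip press the red button of the dispenser that holds it, fully down, and with the other finger stop the popped-up pan on its chute before it slides off the open end; do not pick it up, and leave the blue pan, its button and everything else on the table alone. Finish while holding it like that: button still down and the pan at rest against the finger, clear of its pocket.

Things in the scene. Friction and masses are not known exactly. Their poses are not given: they have to be found in the camera images.
- pan_yellow: White square ceramic pan 44 x 44 x 22 mm with a yellow colour cake, about 140 g, loose; starts sunk 6.5 mm in the pocket at the top of its chute. Origin at the centre of its underside; z out of its top (tilted with the chute), x uphill.
- chute_yellow: Fixed smooth steel chute of the dispenser with the yellow pan, sloping 0.30 rad. Origin on the floor's centre line, 45 mm up; x uphill, y across towards the button, z square to the floor. Floor from x=-105 mm (open low end, roughly towards the robot) to +21, then pocket to +69, back wall 12 mm high. 50 mm wide inside; side walls 5 mm thick, 12 mm high. A freed pan slides off the end within a second unless blocked.
- plunger_yellow (a joint): Travel of that dispenser's red button, m: 0 up, 0.008 fully down (hard stop). Springs back; fully down takes 5 to 7 N. A lifter under the pan rises as far as the button sinks: past about 6.5 mm the pan is level with the chute floor and slides off.
- button_yellow (a point): Centre of the top face of that button: red, round, 32 mm wide, pressed straight down; top 45 mm above the table when up, 37 mm when down. Beside the chute on its +y side, 62 mm from the chute's centre line.
- stop_yellow (a point): Point on that chute's floor, on its centre line, 55 mm downhill of the chute's origin, 29 mm above the table, straight across from the button. A fingertip standing here, its end up to 15 mm above the floor, blocks the pan clear of its pocket; a fingertip level with one on the fully pressed button hangs 8 mm above this point.
- pan_blue: White square ceramic pan 44 x 44 x 22 mm with a blue colour cake, about 140 g, loose; starts sunk 6.5 mm in the pocket at the top of its chute. Origin at the centre of its underside; z out of its top (tilted with the chute), x uphill.
- chute_blue: Fixed smooth steel chute of the like dispenser with the blue pan, sloping 0.30 rad. Origin on the floor's centre line, 45 mm up; x uphill, y across towards the button, z square to the floor. Floor from x=-105 mm (open low end, roughly towards the robot) to +21, then pocket to +69, back wall 12 mm high. 50 mm wide inside; side walls 5 mm thick, 12 mm high. A freed pan slides off the end within a second unless blocked.
- plunger_blue (a joint): Travel of that dispenser's red button, m: 0 up, 0.008 fully down (hard stop). Springs back; fully down takes 5 to 7 N. A lifter under the pan rises as far as the button sinks: past about 6.5 mm the pan is level with the chute floor and slides off.
- button_blue (a point): Centre of the top face of that button: red, round, 32 mm wide, pressed straight down; top 45 mm above the table when up, 37 mm when down. Beside the chute on its +y side, 62 mm from the chute's centre line.
- stop_blue (a point): Point on that chute's floor, on its centre line, 55 mm downhill of the chute's origin, 29 mm above the table, straight across from the button. A fingertip standing here, its end up to 15 mm above the floor, blocks the pan clear of its pocket; a fingertip level with one on the fully pressed button hangs 8 mm above this point.
- jar: Bystander: small closed glaze jar with green lid, 38 mm wide, 55 mm high, standing between the two dispensers. Origin at the centre of its underside.
- mug: Bystander: unglazed cream mug, 80 mm wide, 90 mm high, to the left. Origin at the centre of its underside.
- bowl: Bystander: yellow-green bowl, 110 mm wide, 60 mm high, beyond the dispensers. Origin at the centre of its underside.
- pin: Bystander: wooden rolling pin, 220 mm long, 40 mm thick, lying along its x in a low cradle, to the right. Origin at the centre of its underside.
- brush: Bystander: paint brush lying on the table near the robot. Origin at the centre of its underside.
- tile: Bystander: cream unglazed tile 60 x 60 x 8 mm lying near the robot. Origin at the centre of its underside.
- owl: Bystander: cream unglazed owl figurine, 56 mm wide, 76 mm high, to the left. Origin at the centre of its underside.
Things that resemble listed ones, but are neither listed nor needed, are in the scene too. What is shaped like the pan_yellow but brown is not meant. Leave any brown look-alike of the part that bears chute_yellow alone.

How it is judged:
On the way, in this order (a step that is already met when the one before it is completed fails the run):
1. the yellow pan's button is pressed while the pan is still in its pocket (value of joint plunger_yellow above 0.004 m and x of pan_yellow in the frame of chute_yellow above 0.03 m).
2. the pan has slid out of its pocket and is stopped on the chute by a finger while the button is held down (value of joint plunger_yellow above 0.005 m and contact force between the fingers and pan_yellow above 0.03 N and x of pan_yellow in the frame of chute_yellow between -0.09 and 0.004 m and y of pan_yellow in the frame of chute_yellow between -0.012 and 0.012 m and z of pan_yellow in the frame of chute_yellow between -0.005 and 0.008 m and linear speed of pan_yellow below 0.02 m/s), for 0.3 s.
At the end, for the whole second after the job is handed in: Yellow button held over 5 mm down; yellow pan flat on its chute (0.12 rad, 8 mm), centre from 4 mm uphill to 90 mm downhill of the chute origin, at rest (10 mm/s), touching a finger (0.03 N); blue pan (10 mm), blue button (4 mm) and bystanders (20 mm) undisturbed (value of joint plunger_yellow above 0.005 m and contact force between the fingers and pan_yellow above 0.03 N and x of pan_yellow in the frame of chute_yellow between -0.09 and 0.004 m and y of pan_yellow in the frame of chute_yellow between -0.012 and 0.012 m and z of pan_yellow in the frame of chute_yellow between -0.005 and 0.008 m and linear speed of pan_yellow below 0.01 m/s and angle between the z axis of pan_yellow and the z axis of chute_yellow, either way round below 0.12 rad and distance of pan_blue from where it was at the start of the episode below 0.01 m and value of joint plunger_blue below 0.004 m and distance of each of jar, mug, bowl, pin, brush, tile, owl from where it was at the start of the episode below 0.02 m); the arm keeps its last pose, push and grip.
It fails at once if the yellow pan is lifted off its chute (z of pan_yellow in the frame of chute_yellow above 0.025 m).
It fails at once if the yellow pan slides off the chute (x of pan_yellow in the frame of chute_yellow below -0.1 m or y of pan_yellow in the frame of chute_yellow above 0.025 m or y of pan_yellow in the frame of chute_yellow below -0.025 m).
It fails at once if the blue pan or its button is disturbed (not (distance of pan_blue from where it was at the start of the episode below 0.01 m and value of joint plunger_blue below 0.004 m)).
It fails at once if a bystander is moved by more than 20 mm (not (distance of each of jar, mug, bowl, pin, brush, tile, owl from where it was at the start of the episode below 0.02 m)).
It also fails if it takes over 32 s, if anything falls off the work surface, if the arm or the gripper's body presses on something with over 40 N, if the wrist force passes 120 N, or if a joint passes its speed limit or range.

### The arm

A 6-joint arm with a two-finger parallel gripper is mounted at the origin on the work surface. World frame = base frame: x ahead of the robot, y to its left, z up, the work surface at z = 0. Lengths are in m, angles in rad, forces in N, time in s.
With the tool pointing down it reaches from about 0.3 to 0.825 m from the base axis. Payload 5.4 kg.
Tool frame: the origin (TCP) lies at the very end of the fingers, on their centre line; the grasp point (between the pads) lies 19 mm behind it (arm.grip_depth is the distance from the TCP to the grasp point, in m); z points along the fingers, x is the direction in which the jaws open and shut, and the axes are right-handed (so a half turn about z gives the same grasp; the last joint's range is limited). The gripper opens to 92 mm and grips with 3 to 60 N. Pads are 20 mm wide; open, the fingers measure 128 mm over their backs; the gripper's body (75 mm by 189 mm) begins 69 mm behind the grasp point.
Start: joints at [-1.474, 0.158, 1.597, -0, 1.386, -0.21], TCP at [0.174, -0.548, 0.215] pointing down, gripper open.
Joint ranges: [-2.91, 2.91], [-0.94, 2.29], [0.18, 2.7], [-1.29, 4.43], [0.17, 2.64], [-3, 3]. Speed limits (rad/s): [2.57, 2.57, 3.14, 3.14, 3.14, 3.14].

### API

Orientations are given as a unit quaternion [w, x, y, z].
In Python, from plant import arm gives the robot as it stands.
- The arm moves only by the shell command python3 -m jog 'ROWS' [FORCE]. ROWS is a JSON object of lists of equal length, an entry for each row: "jaw": the opening, from 0 (shut) to 1 (fully open); "travel": the shift along the tool's x, y, z in m, a list of three; "twist": the turn about the tool's z in rad. A call has 1 to 5 rows; each row shifts and turns the commanded pose from where the row before left it, along the tool's axes as they then stand; what a row does not reach is not made up. A row lasts 1/10 s, in which the tool goes at most 50 mm and 8.59 degrees, less where a joint would pass 70% of its speed; a pose out of reach is approached as far as the arm can. A call with a gripper value outside its range is refused whole. The fingers move at their own pace and stop on an object; FORCE is the grip in N (left out, the last holds). Time passes only in rows, so rows that do not move let the fingers close. It gives the time, the measured TCP pose, the force and the opening at its end, in the units of the state.
- arm.sense(): the state, without advancing time (a new reading comes with each control period).
- arm.capture(name): name is "scene" or "top"; returns the picture (384x512x3 uint8, red, green, blue); there is no depth.
- arm.camera_info(name): a dict with "fovy" (degrees; the focal length in pixels is half the picture's height over the tangent of half this angle, whatever the lens; pixels are square), "cx", "cy" (the principal point, pixels), "k1" (the pictures are not rectified: a ray, as slopes to the right and down, at radius r is drawn at 1 + k1 r^2 times it, then the intrinsics apply), "R" (3x3) and "t" (3): a world point X has camera coordinates R X + t. Camera axes: x right, y down, z forward; pixel columns grow to the right and rows downward; lengths in m; the calibration is good to about 2 mm. A picture is of the moment at which its call begins. camera_info takes no time and is no camera call.
- arm.finish_job(): hands the job in, once; it reports no verdict.
The state is a dict: "clock": time; "qpos": joint angles; "joint_velocities": joint speeds; "effort": joint torques, N m; "eef_pos": TCP position; "eef_rot": TCP orientation; "ft_force": force on the tool from outside, world axes, zero at the start; "wrist_torque": the same for the moment, N m; "finger_gap": finger opening in m.
Only numpy, scipy, OpenCV 4.12 (cv2) and the standard library are available. Lean on these libraries where they do the work, as an engineer would, in place of code of your own. Each camera call takes 0.05 s, during which the arm holds its last target.

## Working session

There is one attempt and no reset: what is moved stays moved. The work goes in short steps, Python scripts to look and compute and a shell command to move; the robot and the scene stay as the last step left them, time stands still between calls to the robot, and variables do not carry over. Pictures are saved under pics/ and viewed, and the job is handed in when it is done.

```bash
mkdir -p pics; ls
python3 - <<'E'
from plant import arm
import cv2
for n in("scene","top"):
    cv2.imwrite(f"pics/{n}0.png",arm.capture(n)[:,:,::-1])
    print(n,arm.camera_info(n))
print(arm.sense())
E
```

```text
pics
scene {'fovy': 57.21893104350787, 'cx': 256.97581257393836, 'cy': 195.20982686253134, 'k1': 0.030044459737732718, 'R': array([[-0.77799713,  0.62823432,  0.00648888],
       [ 0.34608691,  0.43716367, -0.83012756],
       [-0.52435132, -0.64359115, -0.55753576]]), 't': array([ 0.4287722 , -0.13265253,  1.36640019])}
top {'fovy': 45.35662564816385, 'cx': 251.62259306806178, 'cy': 180.45192181302414, 'k1': -0.0130131149076442, 'R': array([[-0.0120687 , -0.99987042, -0.01065333],
       [-0.9911773 ,  0.01336877, -0.13186674],
       [ 0.13199208,  0.00896788, -0.9912102 ]]), 't': array([0.01469937, 0.56333976, 1.12905032])}
{'clock': 0.1, 'qpos': array([-1.47409436e+00,  1.58986096e-01,  1.59806514e+00, -7.53669735e-06,
        1.38624773e+00, -2.10110651e-01]), 'joint_velocities': array([ 0.00177845, -0.00175134, -0.00268959,  0.00032218,  0.00073185,
       -0.00027699]), 'effort': array([-5.10461068e-04, -3.86509681e+01, -3.22956562e+01,  7.03749270e-02,
        3.38798936e-02, -4.55995894e-05]), 'eef_pos': array([ 0.17357842, -0.54758279,  0.21373798]), 'eef_rot': array([-6.34026061e-04,  8.06852534e-01, -5.90752284e-01, -5.70875918e-04]), 'ft_force': array([-0.04787023,  0.20032326,  1.1989038 ]), 'wrist_torque': array([-0.04061993,  0.02103536, -0.03915143]), 'finger_gap': 0.0923533158365109}
```

View pics/scene0.png

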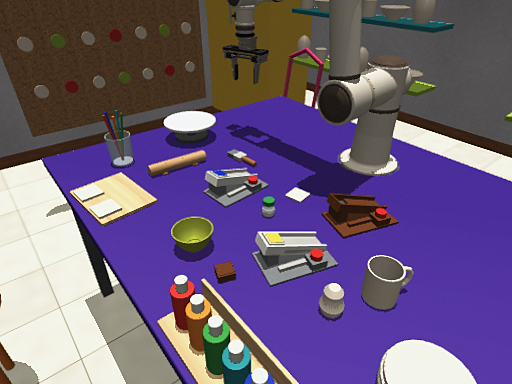

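View pics/top0.png

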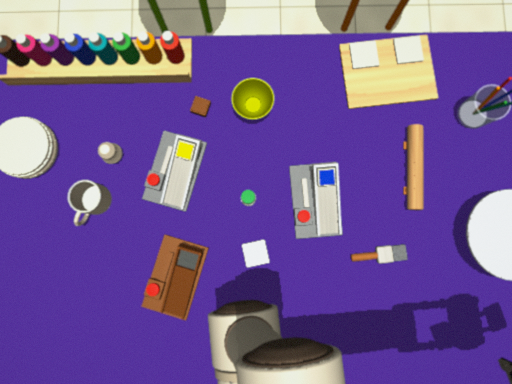

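The candidates are:
- Dispenser with the yellow pan: top (185,150), red button (153,180).
- Dispenser with the blue pan: top (327,177), button (303,216).
- Brown look-alike dispenser: top (187,258), button (153,289).
- Brown loose pan: top (200,106).

I choose the yellow one and check it in a close crop.

Run:
```python
import cv2
a=cv2.imread("pics/top0.png")[120:220,130:220]; cv2.imwrite("pics/ctop.png",cv2.resize(a,None,fx=6,fy=6,interpolation=cv2.INTER_CUBIC))
a=cv2.imread("pics/scene0.png")[220:285,245:345]; cv2.imwrite("pics/csc.png",cv2.resize(a,None,fx=8,fy=8,interpolation=cv2.INTER_CUBIC))
```

```text
(no output)
```

View pics/ctop.png

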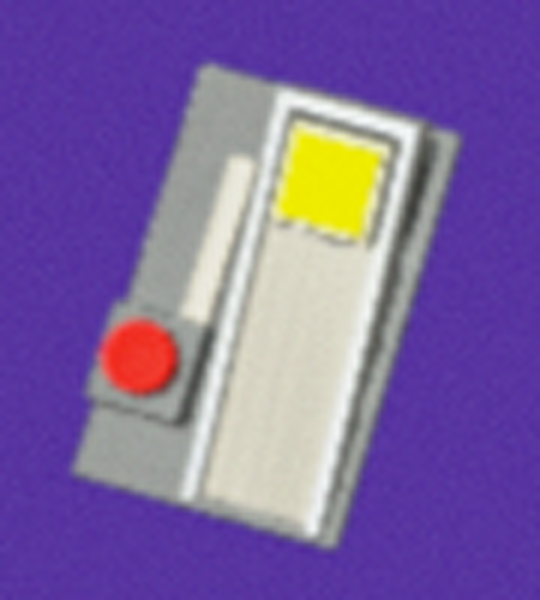

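View pics/csc.png

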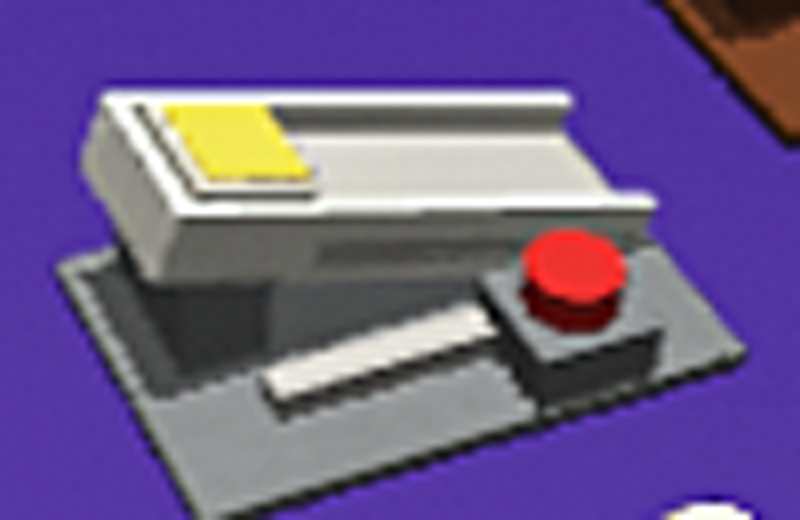

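```bash
cat > h.py <<'E'
import numpy as np, json
from plant import arm
def proj(n,X):
    c=arm.camera_info(n); f=192/np.tan(np.radians(c["fovy"])/2)
    p=np.atleast_2d(X)@c["R"].T+c["t"]; s=p[:,:2]/p[:,2:]
    s=s*(1+c["k1"]*(s**2).sum(1,keepdims=True)); return s*f+[c["cx"],c["cy"]]
A=.30;c,s=np.cos(A),np.sin(A)
def ch(p,X):  # chute frame -> world
    X=np.atleast_2d(X); h=np.c_[X[:,0]*c-X[:,2]*s, X[:,1], X[:,0]*s+X[:,2]*c]
    return hz(p,h)+[0,0,.045]
def hz(p,h):
    C,S=np.cos(p[2]),np.sin(p[2]); return np.c_[p[0]+C*h[:,0]-S*h[:,1],p[1]+S*h[:,0]+C*h[:,1],h[:,2]]
BTN=np.array([[-.055*c,.062,0]])
def btn(p): return hz(p,BTN)+[0,0,.045]
E
python3 - <<'E'
from h import *
from scipy.optimize import least_squares
M=np.array([[-.105,.03,.012],[-.105,-.03,.012],[.074,.03,.012],[.074,-.03,.012]])
t=np.array([[182,498],[320,537],[277,85],[425,125],[139,357]]);t=(t+.5)/6-.5+[130,120]
u=np.array([[655,203],[570,97],[178,214],[103,93],[574,264]]);u=(u+.5)/8-.5+[245,220]
def res(p,w):
    W=np.r_[ch(p,M),btn(p)]
    return np.r_[*( [proj("top",W)-t] if 't' in w else []),*( [proj("scene",W)-u] if 's' in w else [])]
for w in("t","s","ts"):
    r=least_squares(lambda p:res(p,w).ravel(),[.6,.2,0])
    p=r.x;print(w,p,"btn",btn(p),"stop",ch(p,[-.055,0,0]),"rms",np.sqrt((r.fun**2).mean()));print(res(p,w).round(1).tolist())
np.save("p.npy",p)
# jar,owl,mug locations
E
```

```text
t [ 0.60307513  0.18321666 -0.28657607] btn [[0.57020001 0.25754059 0.045     ]] stop [[0.55267449 0.19806912 0.02874639]] rms 0.5157421349877624
[[0.5, -0.3], [-0.1, -0.4], [0.6, 0.7], [-1.0, 0.4], [0.0, -0.3]]
s [ 0.60476036  0.18550241 -0.30316121] btn [[0.57312237 0.26036133 0.045     ]] stop [[0.55461296 0.20118868 0.02874639]] rms 0.26156776750276123
[[0.2, 0.4], [-0.6, -0.1], [0.2, -0.2], [0.3, -0.1], [-0.1, 0.0]]
ts [ 0.60349732  0.18399573 -0.29291783] btn [[0.5710942  0.25852665 0.045     ]] stop [[0.55319188 0.19916751 0.02874639]] rms 0.5724174414773352
[[-0.0, -0.6], [-0.6, -0.6], [0.5, 0.5], [-1.2, 0.3], [-0.4, -0.7], [-0.0, -0.4], [-0.9, -0.7], [0.4, -0.6], [0.3, -0.4], [-0.1, -0.7]]
```

The crop confirms the yellow cake and its own red button (top px about (153,180)). The fit from both cameras agrees to about 3 mm. Next I twist, with the jaw part-closed to put the finger centres about 62 mm apart.

```bash
python3 -m jog '{"jaw":[0.476,0.476,0.476,0.476,0.476],"travel":[[0,0,0],[0,0,0],[0,0,0],[0,0,0],[0,0,0]],"twist":[0.149,0.149,0.149,0.149,0.0]}' 10
cat > d.py <<'E'
from h import *
from scipy.spatial.transform import Rotation as Ro
p=np.load("p.npy");st=arm.sense();R=Ro.from_quat(np.roll(st["eef_rot"],-1)).as_matrix()
g=(btn(p)+ch(p,[-.055,0,0]))[0]/2; g[2]=.037
print("clock",st["clock"],"pos",st["eef_pos"],"goal",g,"tool delta",(R.T@(g-st["eef_pos"])).round(4),"gap",st["finger_gap"],"F",st["ft_force"].round(2))
xd=-np.array([-np.sin(p[2]),np.cos(p[2]),0]); print("yaw err tool rad",np.arctan2((R.T@xd)[1],(R.T@xd)[0]),"tilt",R[:,2].round(3))
E
python3 d.py
```

```text
clock: 0.6
eef_pos: [0.1736, -0.5478, 0.214]
eef_rot: [0.0, -0.598, 0.802, 0.0]
ft_force: [-0.6, 0.7, -0.3]
finger_gap: 0.0538
clock 0.6 pos [ 0.17359278 -0.54779371  0.21404604] goal [0.56214304 0.22884708 0.037     ] tool delta [-0.8551 -0.1506  0.1778] gap 0.05377636510755661 F [-0.61  0.73 -0.27]
yaw err tool rad 0.003310294339030525 tilt [-0.     0.001 -1.   ]
```

```bash
python3 -m jog '{"jaw":[0.476,0.476,0.476,0.476,0.476],"travel":[[-0.045,-0.008,0],[-0.045,-0.008,0],[-0.045,-0.008,0],[-0.045,-0.008,0],[-0.045,-0.008,0]],"twist":[0,0,0,0,0.003]}'
python3 d.py
```

```text
clock: 1.1
eef_pos: [0.2765, -0.342, 0.2143]
eef_rot: [0.0, -0.598, 0.801, 0.0]
ft_force: [0.2, -0.9, 1.0]
finger_gap: 0.0432
clock 1.1 pos [ 0.27653683 -0.3420476   0.21432256] goal [0.56214304 0.22884708 0.037     ] tool delta [-0.6285 -0.1113  0.1775] gap 0.04320148507557775 F [ 0.22 -0.93  0.99]
yaw err tool rad 0.004261883865401432 tilt [ 0.  0. -1.]
```

```bash
python3 -m jog '{"jaw":[0.476,0.476,0.476,0.476,0.476],"travel":[[-0.045,-0.008,0],[-0.045,-0.008,0],[-0.045,-0.008,0],[-0.045,-0.008,0],[-0.045,-0.008,0]],"twist":[0,0,0,0,0]}'
python3 d.py
```

```text
clock: 1.6
eef_pos: [0.3796, -0.1382, 0.2146]
eef_rot: [0.0, -0.598, 0.801, -0.0]
ft_force: [1.1, -1.0, 0.6]
finger_gap: 0.0437
clock 1.6 pos [ 0.37963006 -0.13816086  0.21461747] goal [0.56214304 0.22884708 0.037     ] tool delta [-0.4038 -0.0705  0.1776] gap 0.04374477437717267 F [ 1.08 -1.01  0.64]
yaw err tool rad 0.004460002908803801 tilt [ 0. -0. -1.]
```

```bash
python3 -m jog '{"jaw":[0.476,0.476,0.476,0.476,0.476],"travel":[[-0.045,-0.008,0],[-0.045,-0.008,0],[-0.045,-0.008,0],[-0.045,-0.008,0],[-0.045,-0.008,0]],"twist":[0,0,0,0,0]}'
python3 d.py
```

```text
clock: 2.1
eef_pos: [0.4828, 0.066, 0.2145]
eef_rot: [-0.0, -0.598, 0.801, -0.0]
ft_force: [0.4, -0.5, 0.5]
finger_gap: 0.0433
clock 2.1 pos [0.48278976 0.06599431 0.21451516] goal [0.56214304 0.22884708 0.037     ] tool delta [-0.1787 -0.0299  0.1775] gap 0.0433395973199099 F [ 0.45 -0.47  0.49]
yaw err tool rad 0.00526884236037598 tilt [ 0. -0. -1.]
```

```bash
python3 -m jog '{"jaw":[0.476,0.476,0.476,0.476,0.476],"travel":[[-0.042,-0.007,0],[-0.042,-0.007,0],[-0.042,-0.007,0.02],[-0.035,-0.006,0.03],[-0.015,-0.002,0.03]],"twist":[0,0,0,0,0]}'
python3 -m jog '{"jaw":[0.476,0.476,0.476],"travel":[[0,0,0.02],[0,0,0],[0,0,0]],"twist":[0,0,0]}'
python3 d.py
```

```text
clock: 2.6
eef_pos: [0.5617, 0.227, 0.1337]
eef_rot: [0.001, -0.599, 0.801, -0.0]
ft_force: [-0.3, -0.2, -0.3]
finger_gap: 0.0437
clock: 2.9
eef_pos: [0.5607, 0.224, 0.1148]
eef_rot: [-0.0, -0.597, 0.802, 0.0]
ft_force: [-0.1, -0.7, 1.2]
finger_gap: 0.044
clock 2.9 pos [0.5607304  0.22402486 0.11476384] goal [0.56214304 0.22884708 0.037     ] tool delta [-0.005  -0.      0.0778] gap 0.04400366864094072 F [-0.1  -0.68  1.18]
yaw err tool rad 0.002619285311634298 tilt [-0.001 -0.    -1.   ]
```

```bash
python3 -m jog '{"jaw":[0.476,0.476,0.476,0.476],"travel":[[-0.005,0,0.02],[0,0,0.02],[0,0,0.013],[0,0,0]],"twist":[0,0,0,0]}'
python3 d.py
python3 - <<'E'
from plant import arm
import cv2
a=arm.capture("top")[110:230,120:240,::-1]; cv2.imwrite("pics/t1.png",cv2.resize(a,None,fx=5,fy=5,interpolation=cv2.INTER_CUBIC))
a=arm.capture("scene")[190:290,235:355,::-1]; cv2.imwrite("pics/s1.png",cv2.resize(a,None,fx=6,fy=6,interpolation=cv2.INTER_CUBIC))
E
```

```text
clock: 3.3
eef_pos: [0.5616, 0.2284, 0.0609]
eef_rot: [-0.001, -0.597, 0.802, 0.0]
ft_force: [0.1, 0.2, 0.9]
finger_gap: 0.0439
clock 3.3 pos [0.56155256 0.22842829 0.06086663] goal [0.56214304 0.22884708 0.037     ] tool delta [-0.0006 -0.0005  0.0239] gap 0.043858066857934606 F [0.09 0.2  0.94]
yaw err tool rad 0.0008722857051911549 tilt [-0.002 -0.    -1.   ]
```

View pics/t1.png

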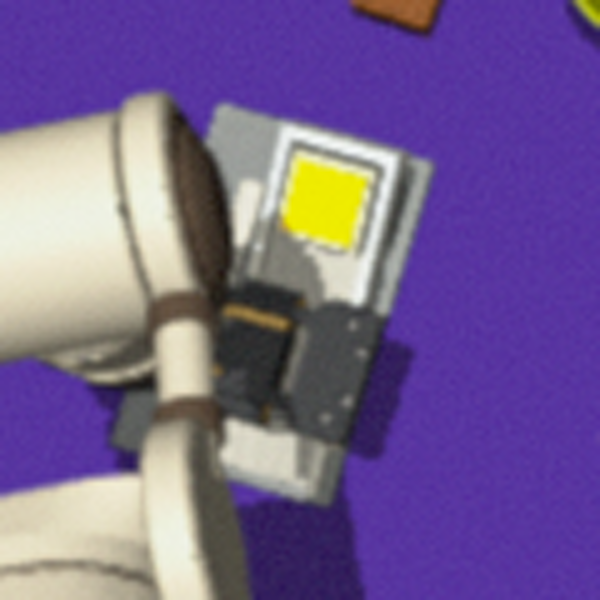

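View pics/s1.png

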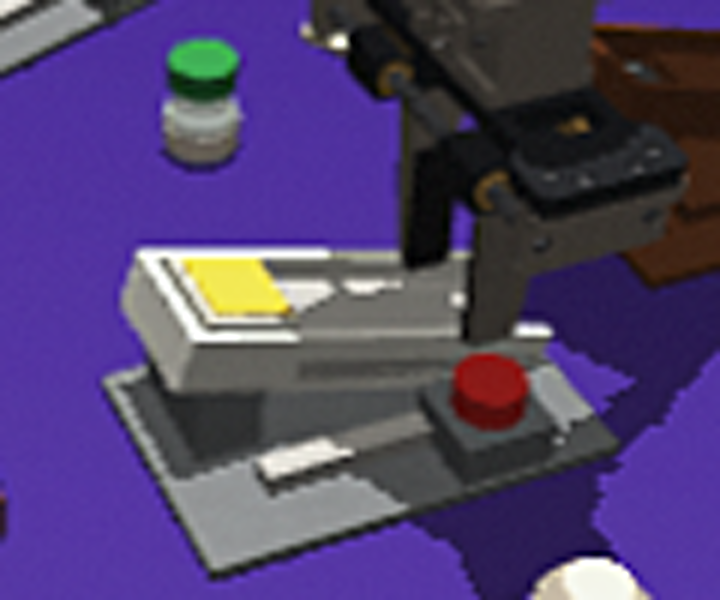

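The gripper hangs over the chute and button. The near fingertip is at about crop (490,338) over the button at (490,375), and the far one at (427,265). I'll check those against the projection.

Run:
```python
from h import *
from scipy.spatial.transform import Rotation as Ro
st=arm.sense();R=Ro.from_quat(np.roll(st["eef_rot"],-1)).as_matrix()
for x in(-.022,-.031,-.040,.022,.031,.040):
  for y in (-.01,.01):
    P=st["eef_pos"]+R@[x,y,0]; print(x,y,((proj("scene",P)[0]-[235,190])*6).round())
p=np.load("p.npy");print("btn",((proj("scene",btn(p))[0]-[235,190])*6).round())
```

```text
-0.022 -0.01 [458. 332.]
-0.022 0.01 [500. 320.]
-0.031 -0.01 [469. 346.]
-0.031 0.01 [512. 334.]
-0.04 -0.01 [480. 360.]
-0.04 0.01 [523. 348.]
0.022 -0.01 [407. 267.]
0.022 0.01 [448. 256.]
0.031 -0.01 [397. 255.]
0.031 0.01 [438. 244.]
0.04 -0.01 [387. 242.]
0.04 0.01 [428. 231.]
btn [487. 371.]
```

Run:
```python
from plant import arm
import cv2
a=arm.capture("scene")[205:265,290:350,::-1]; cv2.imwrite("pics/s2.png",cv2.convertScaleAbs(cv2.resize(a,None,fx=10,fy=10,interpolation=cv2.INTER_CUBIC),alpha=1.8,beta=20))
```

```text
(no output)
```

View pics/s2.png

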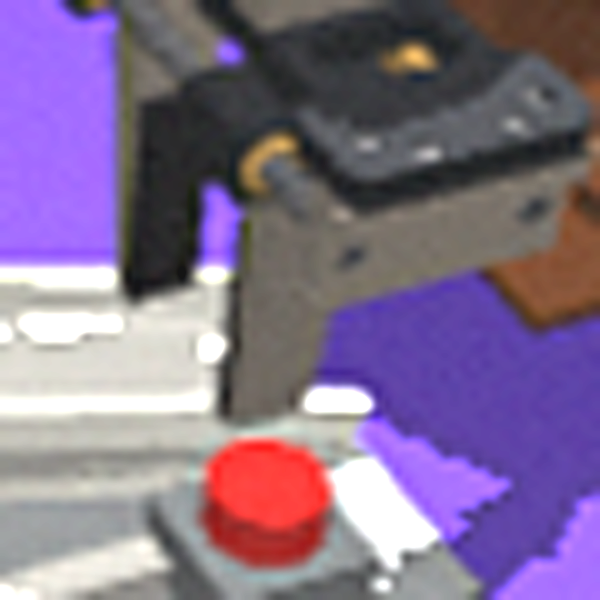

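The tips look thinner (about 9 mm) than the 18 mm measured over the backs, so I widen the gap to about 52 mm. That centres the tips on the button and chute axes. Then I descend.

```bash
python3 -m jog '{"jaw":[0.565,0.565,0.565,0.565],"travel":[[0,0,0],[0,0,0.006],[0,0,0.005],[0,0,0]],"twist":[0,0,0,0]}'
python3 d.py;  python3 - <<'E'
from plant import arm
import cv2
a=arm.capture("scene")[205:265,290:350,::-1]; cv2.imwrite("pics/s3.png",cv2.convertScaleAbs(cv2.resize(a,None,fx=10,fy=10,interpolation=cv2.INTER_CUBIC),alpha=1.8,beta=20))
E
```

```text
clock: 3.85
eef_pos: [0.5614, 0.2288, 0.0495]
eef_rot: [-0.001, -0.597, 0.802, 0.0]
ft_force: [-0.1, -0.3, -0.1]
finger_gap: 0.0516
clock 3.85 pos [0.56141368 0.22881206 0.0494566 ] goal [0.56214304 0.22884708 0.037     ] tool delta [-0.0003 -0.0007  0.0125] gap 0.051644865241938405 F [-0.06 -0.31 -0.1 ]
yaw err tool rad 0.0007985770414593827 tilt [-0.002 -0.    -1.   ]
```

View pics/s3.png

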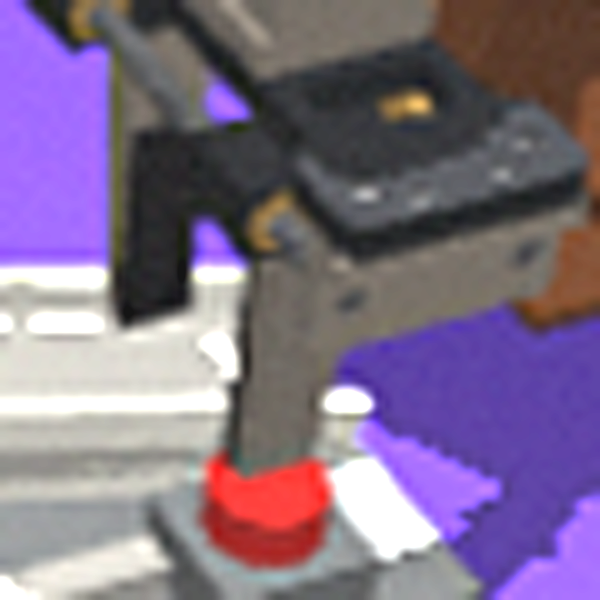

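The near finger stands over the button and the far one in the chute, both well centred. Now the press.

```bash
python3 -m jog '{"jaw":[0.565,0.565,0.565],"travel":[[0,0.0005,0.006],[0,0,0.003],[0,0,0]],"twist":[0,0,0]}'
python3 -m jog '{"jaw":[0.565,0.565,0.565,0.565,0.565],"travel":[[0,0,0.002],[0,0,0.002],[0,0,0.001],[0,0,0],[0,0,0]],"twist":[0,0,0,0,0]}'
python3 d.py
```

```text
clock: 4.2
eef_pos: [0.5625, 0.2292, 0.042]
eef_rot: [0.001, -0.597, 0.803, -0.0]
ft_force: [0.1, 0.4, 4.2]
finger_gap: 0.052
clock: 4.7
eef_pos: [0.5626, 0.2293, 0.0377]
eef_rot: [0.001, -0.597, 0.803, -0.0]
ft_force: [0.5, -0.8, 7.0]
finger_gap: 0.0517
clock 4.7 pos [0.56256892 0.22926022 0.03768549] goal [0.56214304 0.22884708 0.037     ] tool delta [0.0005 0.0003 0.0007] gap 0.05170779548825139 F [ 0.47 -0.77  7.  ]
yaw err tool rad 0.0007388482484175595 tilt [ 0.001  0.    -1.   ]
```

```bash
python3 -m jog '{"jaw":[0.565,0.565,0.565,0.565,0.565],"travel":[[0,0,0.002],[0,0,0.0],[0,0,0],[0,0,0],[0,0,0]],"twist":[0,0,0,0,0]}'
python3 -m jog '{"jaw":[0.565,0.565,0.565,0.565,0.565],"travel":[[0,0,0],[0,0,0],[0,0,0],[0,0,0],[0,0,0]],"twist":[0,0,0,0,0]}'
python3 d.py
cat > look.py <<'E'
from plant import arm
import cv2,sys
k=sys.argv[1]
a=arm.capture("scene")[200:290,245:345,::-1]; cv2.imwrite(f"pics/s{k}.png",cv2.convertScaleAbs(cv2.resize(a,None,fx=8,fy=6.5,interpolation=cv2.INTER_CUBIC),alpha=1.5,beta=10))
a=arm.capture("top")[:,:,::-1]; cv2.imwrite(f"pics/t{k}.png",a)
E
python3 look.py 4
```

```text
clock: 5.2
eef_pos: [0.5627, 0.2293, 0.0371]
eef_rot: [0.001, -0.597, 0.802, -0.0]
ft_force: [-5.2, -2.2, 15.0]
finger_gap: 0.0519
clock: 5.7
eef_pos: [0.5627, 0.2293, 0.0371]
eef_rot: [0.001, -0.597, 0.802, -0.0]
ft_force: [-4.7, -2.1, 14.8]
finger_gap: 0.0517
clock 5.7 pos [0.56265053 0.22931826 0.03714652] goal [0.56214304 0.22884708 0.037     ] tool delta [0.0006 0.0004 0.0001] gap 0.05172897994814851 F [-4.69 -2.1  14.81]
yaw err tool rad 0.0010961845079690967 tilt [ 0.001  0.    -1.   ]
```

View pics/s4.png

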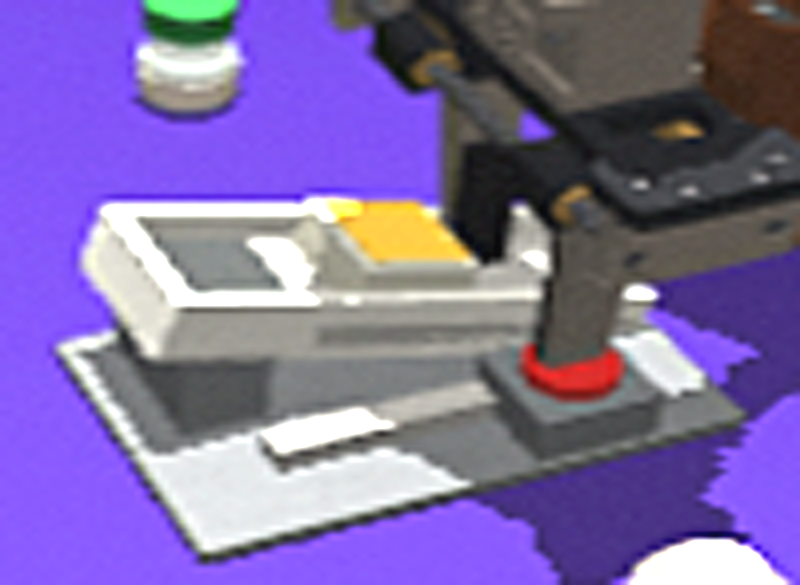

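View pics/t4.png

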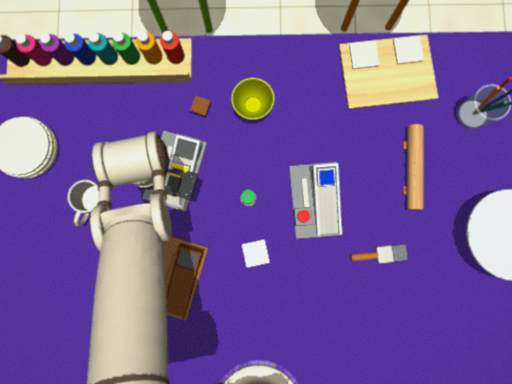

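The pan has slid out of its pocket (empty, at about crop (225,260)). It lies flat and square against the far finger at about (400,235), and the button is fully down under the near finger at (570,370). The top view shows the blue pan (327,177), its button and the bystanders where they were. The pose and forces are steady, so I hand in.

```bash
python3 -c "
from plant import arm
print(arm.finish_job())"
```

```text
the job is handed in; nothing more can be done
None
```

I pressed the yellow dispenser's button fully down with one fingertip and stopped the popped-up yellow pan on its chute with the other. I handed the job in at about 5.8 s while holding it like that; no verdict was reported.

- **Button:** the TCP stopped at z = 0.0371 m, against 0.037 m for the fully pressed button. The force was steady at about 15 N down with about 5 N sideways. The sideways part is probably friction at the hard stop.
- **Pan:** the last scene picture showed the pocket empty and the pan flat and square against the finger. I had no direct reading of the contact force on the pan. That it was at rest rests on steady forces and one picture.
- **Everything else:** in the last top picture, the blue pan, its button and the visible bystanders were where they started. The owl was hidden behind the arm and the mug partly so. I saw no contact with either.
- **Disagreements:** the two cameras' separate fits of the dispenser differed by about 3 mm, so I used the joint fit. The fingertips also looked thinner (about 9 mm) than the 18 mm I worked out from the listed widths, so I widened the gap from 44 to 52 mm before pressing.

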